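# Lay a flow cell on its back and seat it in the bolting jig

## Robot

A 6-joint arm with a two-finger parallel gripper is mounted at the origin on the work surface. World frame = base frame: x ahead of the robot, y to its left, z up, the work surface at z = 0. Lengths are in mm, angles in degrees, forces in N, time in s.
With the tool pointing down it reaches from about 350 to 850 mm from the base axis. Payload 8.1 kg.
Tool frame: the origin (TCP) lies on the centre line of the jaws, within the pads' length; the fingertips stand r.tip_extent ahead of it and the grasp point (between the pads) lies 8 mm behind it (r.tip_extent is the distance from the TCP to the fingertips, in mm); z points along the fingers, y is the direction in which the jaws open and shut (so a half turn about z gives the same grasp; the last joint's range is limited). The gripper opens to 85 mm and grips with 20 to 120 N. Pads are 22 mm wide; open, the fingers measure 114 mm over their backs; the gripper's body (76 mm by 85 mm) begins 54 mm behind the grasp point. The pads swing forward as they close: fully open they stand 13 mm farther back than shut.
Start: joints at [67.013, 7.471, 85.268, -0, 87.261, -4.893], TCP at [186.325, 570.341, 242.292] pointing down, gripper open.
Joint ranges: [-169.43, 169.43], [-51.17, 129.36], [1.28, 143.12], [-76.62, 256.62], [0, 156.53], [-152.29, 152.29]. Speed limits (degrees/s): [136.94, 136.94, 159.86, 180, 180, 180].

## Interface

Orientations are given as [roll, pitch, yaw] about the fixed x, y, z axes, in that order (R = Rz(yaw) Ry(pitch) Rx(roll)).
In Python, from bench import sense, optics, hand_in, spotter, r gives the robot as it stands.
- The arm moves only by the tool apply_moves, never from a script. Its argument "series" is a list of rows, each a list of 3 entries, a list of its own where there are three numbers: the opening, from 0 (shut) to 1 (fully open), then the shift along the world's x, y, z in m, then the turn about the world's z in rad. In form: [[grip, [x, y, z], turn], ...]. A call has 1 to 5 rows; each row is the pose to reach, as a shift and turn from the pose measured when the call began; what a row does not reach only later rows make up. A row lasts 1/8 s, in which the tool goes at most 62.5 mm and 10.7 degrees, less where a joint would pass 70% of its speed; a pose out of reach is approached as far as the arm can. A call with a gripper value outside its range is refused whole. The fingers move at their own pace and stop on an object; "grip_force" is the grip in N (left out, the last holds). Time passes only in rows, so rows that repeat a pose let the fingers close. It gives the time, the measured TCP pose, the force and the opening at its end, in the units of the state.
- sense(): the state, without advancing time (a new reading comes with each control period).
- optics.snapshot(name): name is "side" or "top" or "wrist"; returns a dict with "color" (480x640x3 uint8, blue, green, red), "intrinsics" (3x3 intrinsics, pixels), "rvec" (rotation vector, rad) and "tvec" (3), from world to camera coordinates, as OpenCV has them. Camera axes: x right, y down, z forward; pixel columns grow to the right and rows downward; lengths in mm; the calibration is good to about 2 mm. A picture is of the moment at which its call begins. There is no depth.
- hand_in(): hands the job in, once; it reports no verdict.
Trained networks look in a picture, given as the dict that the camera call returned (one of the last four; its "shot" number tells which), for a name from the list of things; names that differ only in an ending like _2 or _b are one class to them, and where a whole thing is asked for, a point or a joint stands for the part that bears it (a point fixed in the world has none). Each returns a list of dicts, best first, with "p" (0 to 1); they miss things now and then, are a little off and sometimes report something else, mostly with a low value. They report only what shows in the picture. A call takes as long as a camera call. They do not tell look-alikes from the thing itself.
- spotter.search_frame(picture, query): "xyz" ([x, y, z] in mm, in the coordinates of the camera as it stood for that picture, good to about 4 mm: the middle of the surface that is visible of it).
- spotter.masks_of(picture, query): "mask" (480x640 bool, what is visible of it).
The state is a dict: "time": time; "joint_pos": joint angles; "qd": joint speeds; "joint_efforts": joint torques, N m; "tool_pos": TCP position; "tcp_rot": TCP orientation; "ft_force": force on the tool from outside, world axes, zero at the start; "wrist_torque": the same for the moment, N m; "finger_gap": finger opening in mm.
Only numpy, scipy, OpenCV 4.12 (cv2) and the standard library are available. Lean on these libraries where they do the work, as an engineer would, in place of code of your own. Each camera call takes 0.05 s, during which the arm holds its last target.

## Task

The flow cell stands on edge on the landing mat of the bolting jig. Tip it over onto its plain back by pushing high on the plate that carries the ports, so that the ports look up, then slide it squarely between the guide rails and press it home against the sprung stop pad, feeling for the pad (its screw is not always set the same): bear on the pad with about 10 N for a moment and leave the cell resting against it. Never push the cell with more than 20 N, keep off the plastic port fittings, and leave the things standing around where they are.

Things in the scene. Friction and masses are not known exactly. Their poses are not given: they have to be found in the camera images.
- cell: Bolted flow cell, 0.7 to 1 kg: two bare aluminium end plates 8 mm thick, dark core between, set in 8 mm from their edges. 46 mm thick (x), 120 wide (y), 110 high (z). Origin: centre of the underside as it stands at the start; +x out of the plain back, -x out of the port plate, +z up. Starts turned up to 0.12 rad from the jig's x and up to 8 mm off its middle line.
- cell_top (a point): Middle of the top edge of the port plate as the cell stands (cell x -23, z 110 mm), axes as the cell's; bare metal all along above the upper fittings. The plate also has eight bolt heads (11 mm across, 4 mm proud) in two columns 52 mm either side of the middle.
- cell_back (a point): Centre of the plain flat back plate (cell x 23, z 55 mm), axes as the cell's. Tipped about 0.4 rad the cell balances on the back's lower edge; further, it falls onto its back, which is meant. Lying so, cell +x points down, +z towards the stop, and the port plate's edges are 38 to 46 mm above the mat.
- ports: Four plastic fittings on the port plate, frame the same as the cell's: 16 mm collars, 12 mm barrels, standing 24 mm out of the plate face (cell x -23 to -47 mm), 36 mm either side of the middle (y), 25 and 85 mm above the underside (z). They snap easily: nothing may bear on them.
- jig: Fixed aluminium bolting jig, base plate 400 mm (its x) by 170 (y) by 12 mm thick. Origin: centre of its underside, on the bench. x points along the slide, from the standing place to the stop; z up.
- jig_mat (a point): Point on the black landing mat where the cell stands, within 10 mm along the jig (jig x -155 mm, height 12 mm), axes as the jig's. The mat is flush with the base plate and covers jig x -192 to -6 mm; it takes the knock of the falling cell.
- jig_mouth (a point): On the base plate midway between the starts of the two straight white guide rails (jig x 20 mm, height 12 mm), axes as the jig's. The rails are 125 mm apart, 25 mm high above the plate and run to jig x 120 mm; flared lead-ins of the same height widen the mouth to 155 mm at jig x -7 mm. Sliding the cell takes 3 to 8 N.
- stop: Steel stop block between the rails' far ends with the screw and pad it carries, fixed to the jig, axes as the jig's; 22 mm thick (x), 70 wide, 46 high. Origin: centre of its underside on the base plate, jig x 176 mm.
- stop_face (a point): Centre of the stop block's face that looks at the cell (jig x 165 mm, 23 mm above the base plate). A round rubber-faced pad, 38 mm across, stands out from here on a screw; its face is 25 to 45 mm from this point as the screw was last set, which is not measured. The pad is sprung and damped: 3 N per mm, 6 mm of travel, then solid.
- bottle_a: Capped clear bottle 56 mm across, 105 mm high, standing beside the jig; leave alone. Origin: centre of its underside.
- bottle_b: Capped amber bottle 56 mm across, 105 mm high, standing beside the jig; leave alone. Origin: centre of its underside.
- driver: Screwdriver about 200 mm long lying beyond the jig; leave alone. Origin near its middle, on the bench.
- spare_plate: Spare aluminium end plate 110 mm by 120 mm by 8 mm lying on the bench; leave alone. Origin: centre of its underside.
Not all that is in view belongs to the job. There is more than one size of the cell; the one meant has the size given above.

How it is judged:
By the outcome, as a careful person would: the job done as asked, in the order asked, and still so for the second after the job is handed in, with the robot touching nothing.
It also fails if it takes over 72 s, if anything falls off the work surface, if the arm or the gripper's body presses on something with over 40 N, if the wrist force passes 120 N, or if a joint passes its speed limit or range.

## Working session

There is one attempt and no reset: what is moved stays moved. The work goes in short steps, Python scripts to look and compute and a tool call to move; the robot and the scene stay as the last step left them, time stands still between calls to the robot, and variables do not carry over. Pictures are saved under pics/ and viewed, and the job is handed in when it is done.

Besides the shell and the picture viewer there is one more tool, called after "Emit:" as name(argument=value, ...) on one line, values as JSON. apply_moves: Moves the arm, as the interface text tells. Its arguments: {"type":"object","properties":{"series":{"type":"array"},"grip_force":{"type":"number"}},"required":["series"]}

```bash
mkdir -p pics; ls; python3 - <<'E'
from bench import sense, optics, spotter, r
import cv2,numpy as np
print(sense()); print(r.tip_extent)
for n in ["side","top","wrist"]:
    p=optics.snapshot(n); cv2.imwrite(f"pics/{n}0.png",p["color"])
    R,_=cv2.Rodrigues(np.array(p["rvec"],float)); t=np.array(p["tvec"],float).ravel()
    print(n,"cam at",(-R.T@t).round(0))
    for q in ["cell","ports","jig","stop","bottle_a","driver","spare_plate"]:
        for d in spotter.search_frame(p,q)[:4]:
            print(n,q,round(d["p"],2),(R.T@(np.array(d["xyz"])-t)).round(1))
print(sense()["time"])
E
```

```text
pics
{'time': 0.0, 'joint_pos': array([ 6.70131045e+01,  7.51484228e+00,  8.53304118e+01,  9.53426521e-04,
        8.72623053e+01, -4.89099749e+00]), 'qd': array([-0.04362285, -0.04915105,  0.02951536,  0.02846086, -0.06117522,
       -0.02685815]), 'joint_efforts': array([-1.86152094e-03, -5.69387555e+01, -5.00555241e+01, -1.54666877e-04,
        1.44184215e-02,  3.43050226e-05]), 'tool_pos': array([186.10556762, 569.83830102, 241.23634143]), 'tcp_rot': array([-1.79892913e+02, -1.01193331e-02,  1.61904046e+02]), 'ft_force': array([-0.81713914,  0.38757648,  0.28636035]), 'wrist_torque': array([ 0.01379224, -0.02359931, -0.0310478 ]), 'finger_gap': 85.50516773153802}
11.0
side cam at [  136. -1232.   942.]
side cell 0.77 [ 558.1 -192.    88.7]
side cell 0.66 [ 323.1 -133.7  103.2]
side cell 0.53 [559.6  25.9  12.7]
side ports 0.73 [ 579.6 -208.    96.6]
side ports 0.7 [ 307.9 -162.1  112.2]
side jig 0.86 [551.6  21.7  14.1]
side stop 0.6 [589.  147.7  44.7]
side bottle_a 0.85 [483.3 449.   68. ]
side bottle_a 0.84 [665.6 410.4  60.4]
side bottle_a 0.62 [765.5 -10.   17.8]
side driver 0.63 [767.   -9.9  23.4]
side spare_plate 0.78 [ 580.4 -542.7    6.6]
side spare_plate 0.28 [562.7  28.3  13.1]
top cam at [ 409.  -35. 1236.]
top cell 0.74 [ 557.2 -174.1  110.9]
top cell 0.65 [ 330.  -117.1  145. ]
top ports 0.67 [ 309.4 -165.6  125.8]
top ports 0.61 [ 577.8 -209.5  100.6]
top jig 0.81 [566.5   2.8  11.8]
top stop 0.95 [591.3 150.8  46.7]
top bottle_a 0.96 [485.3 452.3  99.2]
top bottle_a 0.73 [668.5 408.2  94.1]
top bottle_a 0.42 [568.5   7.2  10.4]
top driver 0.9 [770.4   6.4  23.8]
top spare_plate 0.86 [ 580.9 -536.9    6.5]
wrist cam at [124. 591. 375.]
1.2
```

View pics/side0.png

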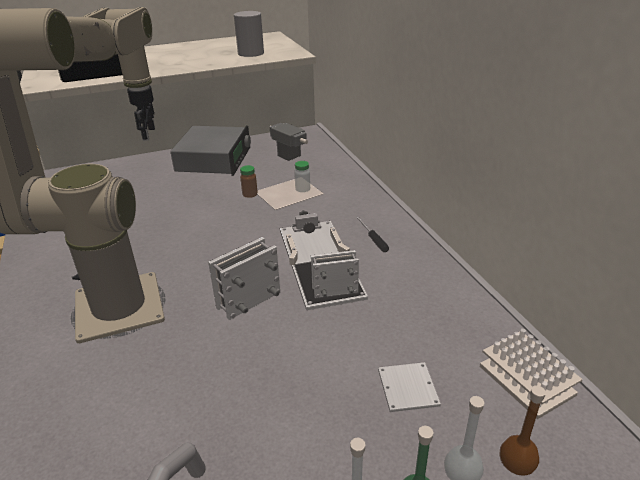

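View pics/top0.png

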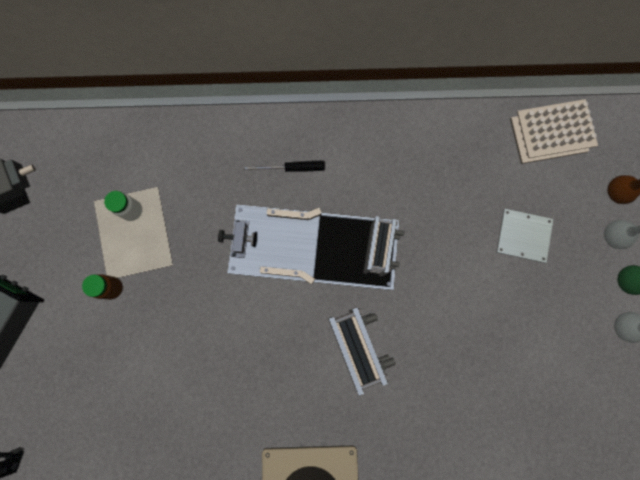

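```bash
cat > h.py <<'E'
import cv2,numpy as np
from bench import sense, optics, spotter, r
def snap(n,f=None):
    p=optics.snapshot(n)
    if f: cv2.imwrite(f"pics/{f}.png",p["color"])
    return p
def proj(p,P):
    q,_=cv2.projectPoints(np.array(P,float).reshape(-1,3),np.array(p["rvec"],float),np.array(p["tvec"],float),np.array(p["intrinsics"],float),None); return q[:,0]
def unproj(p,uv,z):
    K=np.array(p["intrinsics"]);R,_=cv2.Rodrigues(np.array(p["rvec"],float));t=np.array(p["tvec"],float).ravel()
    c=-R.T@t; out=[]
    for u,v in np.array(uv,float).reshape(-1,2):
        d=R.T@np.linalg.solve(K,[u,v,1]); out.append(c+d*(z-c[2])/d[2])
    return np.array(out)
def crop(p,x,y,w,h,s,f):
    cv2.imwrite(f"pics/{f}.png",cv2.resize(p["color"][y:y+h,x:x+w],None,fx=s,fy=s,interpolation=cv2.INTER_CUBIC))
E
python3 - <<'E'
from h import *
p=snap("top"); crop(p,215,195,200,150,4,"topc"); 
p=snap("side"); crop(p,265,200,130,110,6,"sidec")
E
```

```text
(no output)
```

View pics/topc.png

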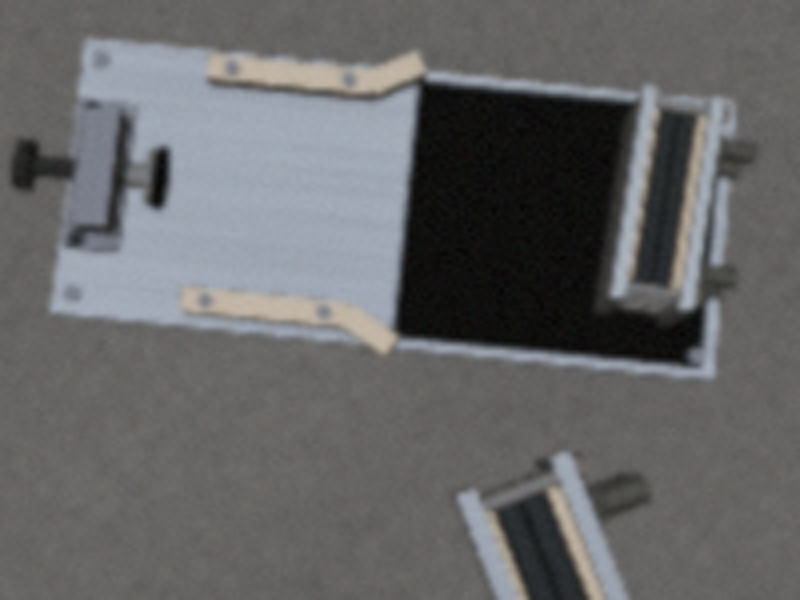

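View pics/sidec.png

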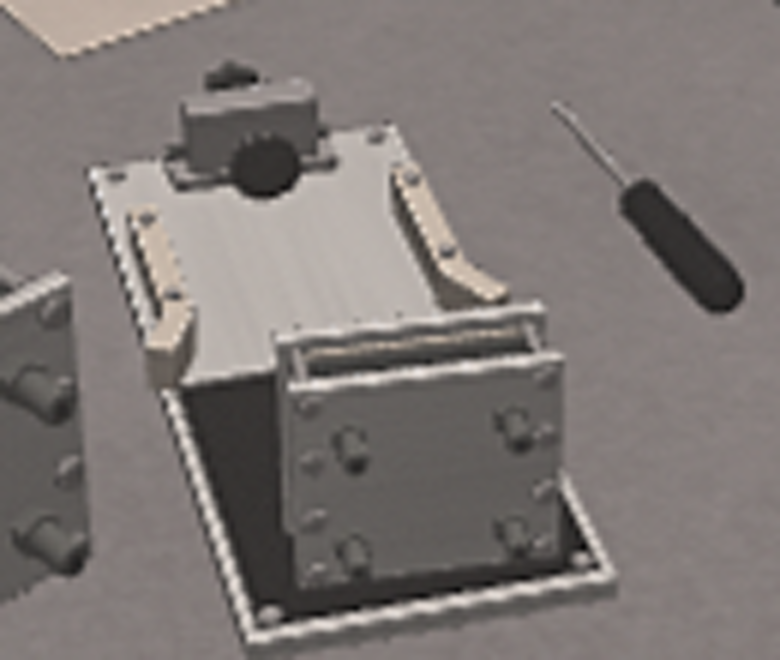

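```bash
cat > fit0.py <<'E'
from h import *
from scipy.optimize import least_squares
T=snap("top");S=snap("side")
def tp(l): return np.array(l,float)/4+[215,195]-.4
def sp(l): return np.array(l,float)/6+[265,200]-.4
def pose(v,P):
    c,s=np.cos(v[2]),np.sin(v[2]); P=np.array(P,float)
    return np.c_[v[0]+c*P[:,0]-s*P[:,1],v[1]+s*P[:,0]+c*P[:,1],P[:,2]+v[3]]
def fit(obs,v0,z):
    f=lambda v:np.concatenate([(proj(c,pose([*v,z],P))-uv).ravel() for c,P,uv in obs])
    o=least_squares(f,v0,x_scale=[10,10,.05],loss="soft_l1"); print(o.x[:2].round(1),o.x[2].round(4),"res",f(o.x).round(1)); return o.x
J=[[200,85,12],[-200,85,12],[-200,-85,12],[200,-85,12]]  # jig +x = world +y, +y = world -x
jt=[[52,312],[714,377],[735,100],[87,40]]
js=[[92,172],[250,640],[612,580],[395,128]]
j1=fit([(T,J,tp(jt))],[570,0,1.57],0)
j2=fit([(S,J,sp(js))],[570,0,1.57],0)
j=fit([(T,J,tp(jt)),(S,J,sp(js))],[570,0,1.57],0)
# cell
C=[[-23,60,110],[-23,-60,110],[23,60,110],[23,-60,110]]
ct=[[688,308],[724,98],[612,310],[646,87]]
cs=[[293,388],[562,355],[277,340],[543,304]]
fit([(T,C,tp(ct))],[570,-150,1.57],12);fit([(S,C,sp(cs))],[570,-150,1.57],12)
c=fit([(T,C,tp(ct)),(S,C,sp(cs))],[570,-150,1.57],12)
R=np.array([[np.cos(j[2]),-np.sin(j[2])],[np.sin(j[2]),np.cos(j[2])]])
print("cell in jig",R.T@(c[:2]-j[:2]),c[2]-j[2], "time",sense()["time"])
print("jig x",R[:,0],"mouth",j[:2]+R@[20,0],"topedge",pose([*c,12],[[-23,0,110]]))
np.save("j.npy",j)
E
python3 fit0.py
```

```text
[571.1 -21.1] 1.4461 res [-0.3  0.4  0.4  0.3  0.4 -0.2 -0.5 -0.6]
[570.9 -21.8] 1.4397 res [-0.3 -0.4 -0.7  0.7  0.9 -0.2  0.2 -0.5]
[571.1 -21.2] 1.4438 res [-0.3  0.2  0.4  0.4  0.6  0.  -0.4 -0.8 -0.5 -0.4 -0.4  0.6  1.1 -0.4
 -0.1 -0.6]
[ 556.2 -171.9] 1.3781 res [ 1.4  1.2  0.2  0.4 -0.4 -2.7 -0.8 -0.2]
[ 558.3 -173.4] 1.3799 res [-0.1  0.9  0.6  0.7 -0.3 -1.3 -0.2 -0.7]
[ 557.4 -172.4] 1.3765 res [ 1.5  0.7  0.5 -0.1 -0.3 -3.3 -0.5 -0.7 -0.6  0.7  0.2  0.6 -0.7 -1.5
 -0.6 -0.8]
cell in jig [-151.6949321    -5.55110367] -0.06733199584177241 time 1.4
jig x [0.12665525 0.9919468 ] mouth [573.6438278   -1.40664597] topedge [[ 552.96268912 -194.98904499  122.        ]]
```

Emit:
apply_moves(series=[[0,[0.04,-0.04,0.05],-0.18],[0,[0.08,-0.08,0.06],-0.36],[0,[0.12,-0.12,0.06],-0.54],[0,[0.16,-0.16,0.06],-0.72],[0,[0.2,-0.2,0.06],-0.9]], grip_force=40)

```text
time: 2.02
tool_pos: [387.5, 368.9, 302.6]
tcp_rot: [180.0, -0.0, 110.0]
ft_force: [0.7, 0.0, -0.0]
finger_gap: 0.1
```

Emit:
apply_moves(series=[[0,[0.035,-0.05,0.0],-0.15],[0,[0.07,-0.1,0.0],-0.3],[0,[0.1,-0.15,0.0],-0.45],[0,[0.13,-0.205,0.0],-0.543],[0,[0.14,-0.265,0.0],-0.543]])

```text
time: 2.65
tool_pos: [528.4, 101.9, 302.4]
tcp_rot: [179.9, -0.0, 78.8]
ft_force: [0.8, 0.1, -0.6]
finger_gap: 0.1
```

Emit:
apply_moves(series=[[0,[0.012,-0.06,0.0],0],[0,[0.014,-0.12,0.0],0],[0,[0.014,-0.18,0.0],0],[0,[0.014,-0.24,0.0],0],[0,[0.014,-0.3,0.0],0]])

```text
time: 3.28
tool_pos: [542.2, -200.0, 302.6]
tcp_rot: [179.9, -0.0, 78.8]
ft_force: [0.3, -0.4, -0.3]
finger_gap: 0.0
```

Emit:
apply_moves(series=[[0,[-0.001,-0.06,0.0],0],[0,[-0.001,-0.062,-0.06],0],[0,[-0.001,-0.062,-0.12],0],[0,[-0.001,-0.062,-0.178],0],[0,[-0.001,-0.062,-0.178],0]])

```text
time: 3.9
tool_pos: [537.2, -259.8, 118.8]
tcp_rot: [-179.5, -0.2, 78.8]
ft_force: [0.1, -0.3, 0.5]
finger_gap: -0.1
```

```bash
python3 - <<'E'
from h import *
p=snap("top"); crop(p,300,195,200,150,4,"topc2"); 
p=snap("side"); crop(p,285,200,130,110,6,"sidec2")
print(sense()["tool_pos"])
E
```

```text
[ 541.62810653 -262.27959812  126.17171074]
```

View pics/topc2.png

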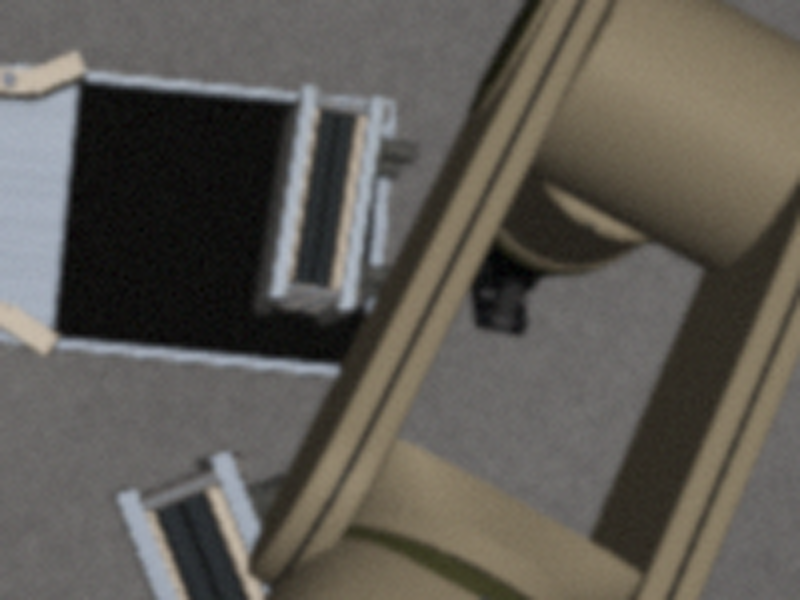

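View pics/sidec2.png

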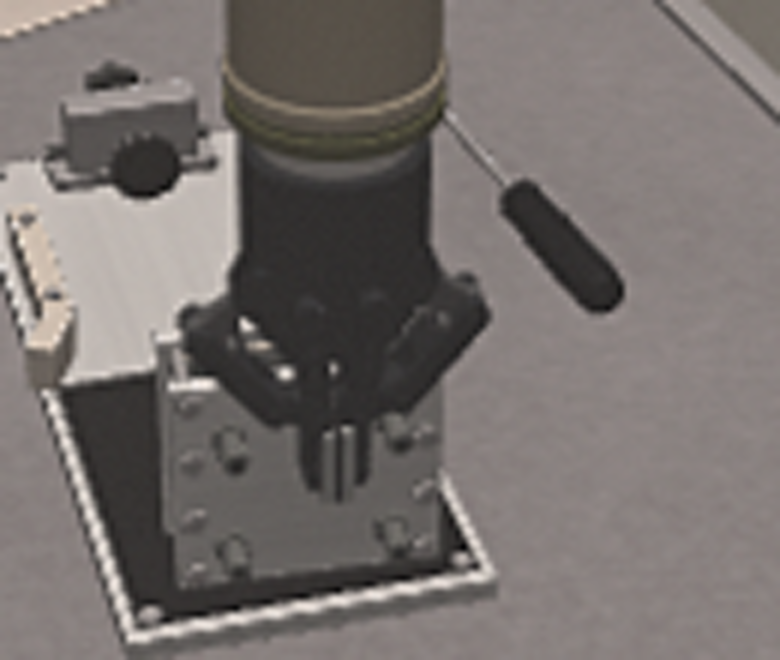

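Emit:
apply_moves(series=[[0,[0.004,0.02,-0.001],0],[0,[0.0068,0.035,-0.001],0],[0,[0.0082,0.042,-0.001],0],[0,[0.0088,0.045,-0.001],0],[0,[0.0088,0.045,-0.001],0]])

```text
time: 4.62
tool_pos: [550.5, -217.1, 125.3]
tcp_rot: [179.9, 0.0, 78.8]
ft_force: [-0.1, -0.4, -0.7]
finger_gap: 0.0
```

Emit:
apply_moves(series=[[0,[0.0006,0.003,0],0],[0,[0.0012,0.006,0],0],[0,[0.0018,0.009,0],0],[0,[0.0024,0.012,0],0],[0,[0.003,0.015,0.001],0]])

```text
time: 5.25
tool_pos: [553.6, -202.3, 126.6]
tcp_rot: [179.9, 0.0, 78.8]
ft_force: [-0.5, -1.9, 2.1]
finger_gap: -0.1
```

Emit:
apply_moves(series=[[0,[0.0007,0.0035,0.001],0],[0,[0.0014,0.007,0.002],0],[0,[0.002,0.0105,0.003],0],[0,[0.0027,0.014,0.004],0],[0,[0.0034,0.0175,0.005],0]])

```text
time: 5.88
tool_pos: [557.1, -184.5, 131.6]
tcp_rot: [179.8, 0.0, 78.8]
ft_force: [1.0, -1.7, 1.4]
finger_gap: 0.2
```

Emit:
apply_moves(series=[[0,[0.0007,0.0035,0.001],0],[0,[0.0014,0.007,0.002],0],[0,[0.002,0.0105,0.0025],0],[0,[0.0027,0.014,0.003],0],[0,[0.0034,0.0175,0.0035],0]])

```text
time: 6.5
tool_pos: [560.5, -166.7, 135.0]
tcp_rot: [179.9, 0.0, 78.8]
ft_force: [-0.1, -0.3, 0.6]
finger_gap: -0.0
```

```bash
python3 - <<'E'
from h import *
p=snap("side"); crop(p,285,200,130,110,6,"sidec3")
print(sense()["tool_pos"],sense()["ft_force"])
E
```

```text
[ 560.6105013  -166.27857524  135.12203029] [ 0.59893758  0.85013203 -0.80787721]
```

View pics/sidec3.png

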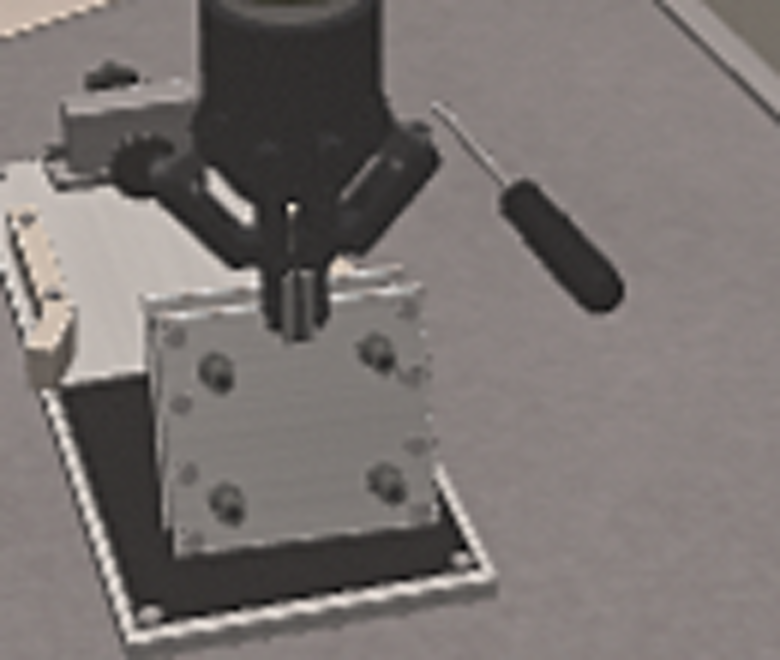

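Emit:
apply_moves(series=[[0,[0.0007,0.0035,0.0005],0],[0,[0.0014,0.007,0.001],0],[0,[0.002,0.0105,0.001],0],[0,[0.0027,0.014,0.001],0],[0,[0.0027,0.014,0.001],0]])

```text
time: 7.18
tool_pos: [563.4, -152.0, 136.1]
tcp_rot: [179.9, 0.0, 78.9]
ft_force: [-0.8, -0.2, 0.2]
finger_gap: -0.0
```

```bash
python3 - <<'E'
from h import *
p=snap("side"); crop(p,285,200,130,110,6,"sidec4")
print(sense()["tool_pos"],sense()["ft_force"])
E
```

```text
[ 563.35470427 -152.13987374  136.11239054] [-0.04372733  0.67100986  0.21353214]
```

View pics/sidec4.png

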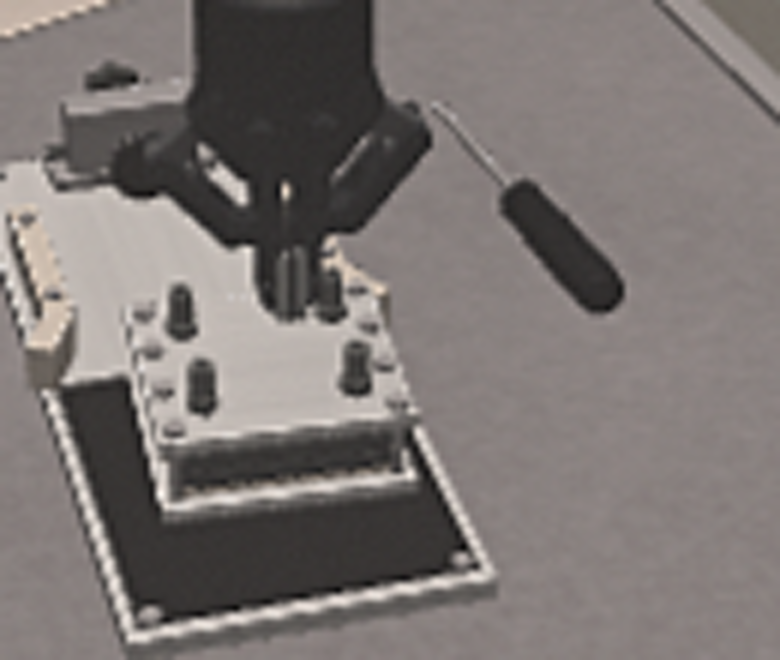

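Emit:
apply_moves(series=[[0,[0.0,0.0,0.05],0],[0,[0.02,0,0.07],-0.18],[0,[0.07,0,0.07],-0.36],[0,[0.12,0.01,0.07],-0.54],[0,[0.14,0.02,0.07],-0.72]])

```text
time: 7.85
tool_pos: [705.0, -131.9, 205.1]
tcp_rot: [179.9, 0.0, 37.3]
ft_force: [1.2, -1.0, 0.4]
finger_gap: -0.2
```

Emit:
apply_moves(series=[[0,[0.0,0.02,0.0],-0.18],[0,[0,0.04,0],-0.36],[0,[0,0.05,0],-0.54],[0,[0,0.05,0],-0.72],[0,[0,0.05,0],-0.783]])

```text
time: 8.48
tool_pos: [705.0, -81.7, 204.9]
tcp_rot: [179.9, 0.0, -7.8]
ft_force: [-0.5, -0.0, 0.3]
finger_gap: -0.1
```

```bash
python3 - <<'E'
from h import *
print(sense()["tool_pos"],sense()["tcp_rot"],sense()["joint_pos"].round(0))
p=snap("top"); crop(p,245,195,200,150,4,"topc5"); 
p=snap("side"); crop(p,265,200,130,110,6,"sidec5")
print(sense()["tool_pos"])
E
```

```text
[704.99937737 -81.73103141 204.88972458] [ 1.79873767e+02  3.62287525e-02 -7.80203876e+00] [-11.  26.  68.  -0.  87.  87.]
[705.01113605 -81.95329282 204.93403948]
```

View pics/topc5.png

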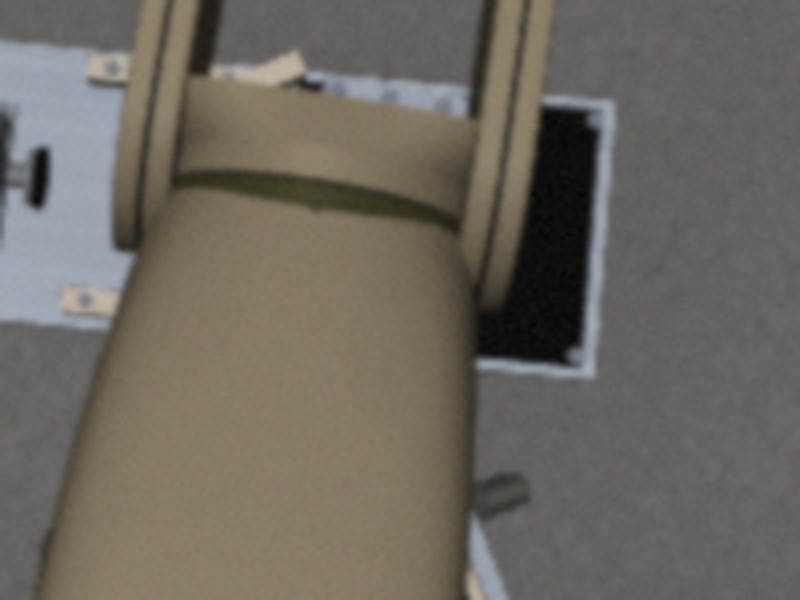

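View pics/sidec5.png

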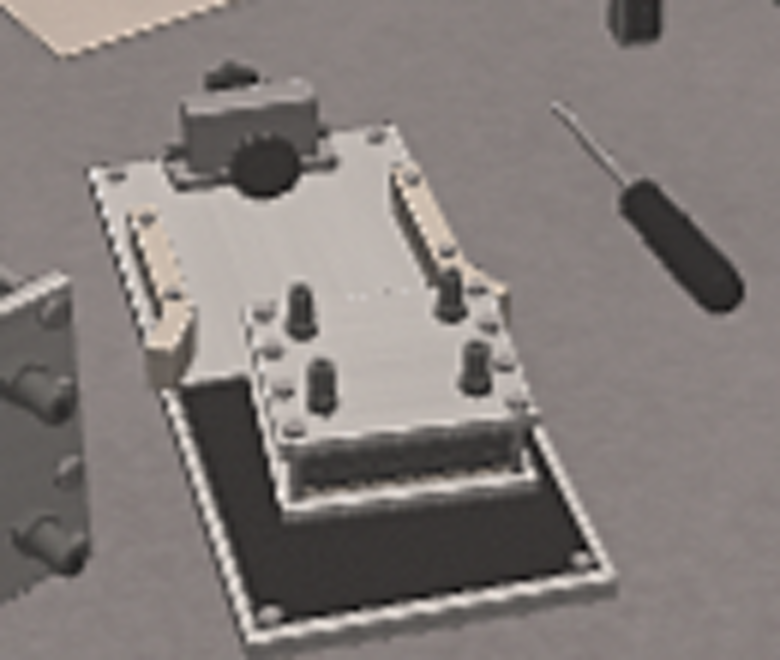

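```bash
cat > fitl.py <<'E'
from h import *
from scipy.optimize import least_squares
j=np.load("j.npy")
def pose(v,P):
    c,s=np.cos(v[2]),np.sin(v[2]); P=np.array(P,float)
    return np.c_[v[0]+c*P[:,0]-s*P[:,1],v[1]+s*P[:,0]+c*P[:,1],P[:,2]+12]
def fitl(obs,v0=(575,-95,1.4)):
    f=lambda v:np.concatenate([(proj(c,pose(v,P))-uv).ravel() for c,P,uv in obs])
    o=least_squares(f,v0,x_scale=[10,10,.05]); v=o.x
    R=np.array([[np.cos(j[2]),-np.sin(j[2])],[np.sin(j[2]),np.cos(j[2])]])
    print("world",v.round(3),"in jig",(R.T@(v[:2]-j[:2])).round(1),"yaw",(v[2]-j[2]).round(4),"res",f(v).round(1)); return v
def w(x,y):
    R=np.array([[np.cos(j[2]),-np.sin(j[2])],[np.sin(j[2]),np.cos(j[2])]]); return (j[:2]+R@[x,y]).round(1)
E
python3 - <<'E'
from fitl import *
S=snap("side")
P=[[-55,60,46],[-55,-60,46],[55,60,46],[-55,60,0],[-55,-60,0]]
uv=np.array([[279,446],[538,414],[247,308],[286,518],[538,482]])/6+[265,200]-.4
v=fitl([(S,P,uv)])
print(w(-74,-120), w(-74,-82),w(-74,-72))
print(sense()['time'])
E
```

```text
world [574.724 -92.897   1.379] in jig [-70.6 -12.7] yaw -0.0649 res [ 0.3 -0.7  0.3 -0.8 -0.4 -0.5 -0.3  0.6  0.2  1.1]
[ 680.8 -109.8] [ 643.1 -105. ] [ 633.2 -103.8]
8.625
```

```bash
python3 - <<'E'
from fitl import *
S=snap("side")
q=sense()["tool_pos"]
for dz in (0,8,11,15,20,24): print(dz,(proj(S,[q-[0,0,dz]])[0]-[265,200]+.4)*6)
crop(S,325,150,65,55,12,"tip")
E
```

```text
0 [639.46225316  17.75048645]
8 [638.97624151  32.90055633]
11 [638.79473735  38.55844693]
15 [638.55336477  46.08256993]
20 [638.25266177  55.45615486]
24 [638.01290562  62.92989001]
```

View pics/tip.png

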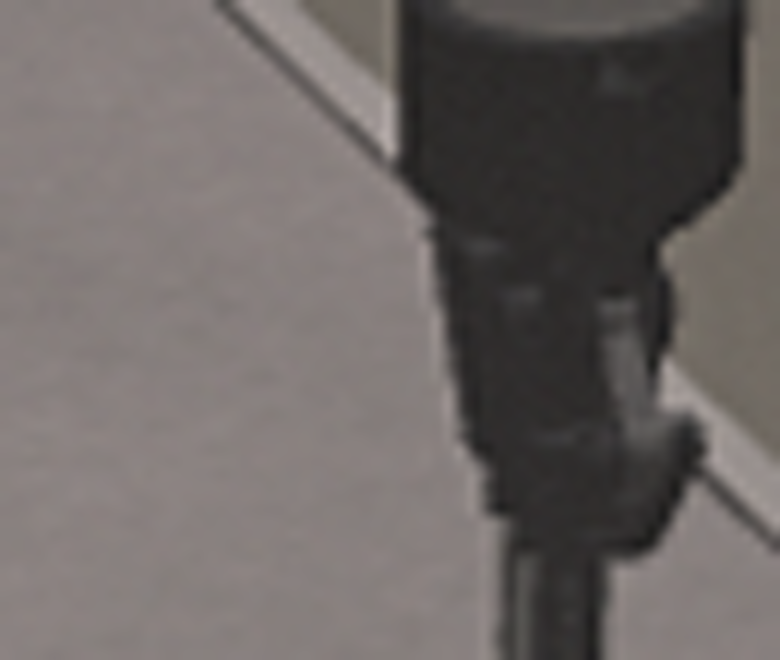

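Emit:
apply_moves(series=[[0.47,[-0.01,-0.014,-0.04],0.009],[0.47,[-0.02,-0.028,-0.08],0.009],[0.47,[-0.024,-0.028,-0.12],0.009],[0.47,[-0.024,-0.028,-0.14],0.009],[0.47,[-0.024,-0.028,-0.145],0.009]])

```text
time: 9.3
tool_pos: [680.4, -109.8, 58.6]
tcp_rot: [179.9, 0.2, -7.0]
ft_force: [0.5, -0.2, 1.3]
finger_gap: 40.2
```

```bash
python3 - <<'E'
from fitl import *
S=snap("side")
q=sense()["tool_pos"]; print(q,sense()["finger_gap"],sense()["tcp_rot"])
print(proj(S,[q-[0,0,11]])[0])
crop(S,305,180,80,60,10,"tip2")
E
```

```text
[ 681.069599   -109.83033533   59.46382294] 40.3808659104794 [ 1.79880491e+02  6.25441453e-02 -6.95560720e+00]
[366.24636366 256.35771884]
```

View pics/tip2.png

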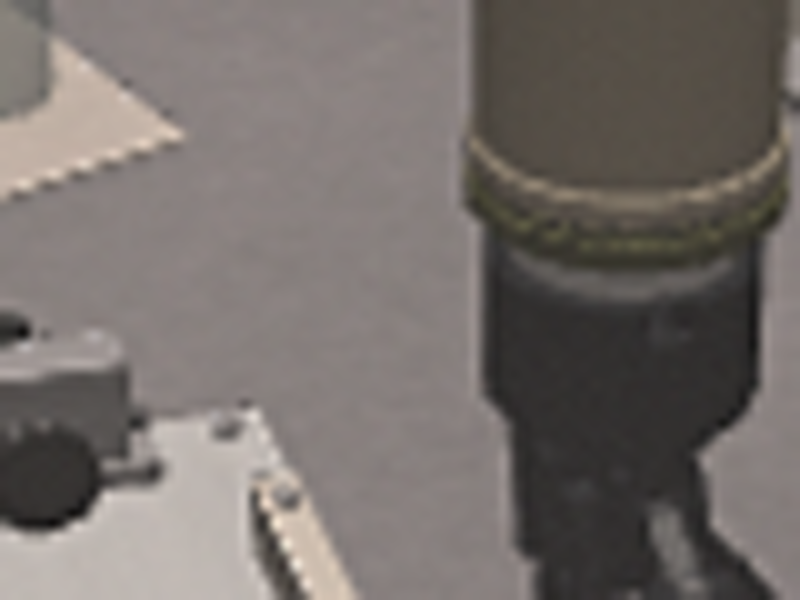

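Emit:
apply_moves(series=[[0.47,[-0.004,0.0,-0.015],0],[0.47,[-0.012,0.001,-0.026],0],[0.47,[-0.018,0.002,-0.031],0],[0.47,[-0.023,0.003,-0.033],0],[0.47,[-0.025,0.003,-0.033],0]])

```text
time: 9.98
tool_pos: [655.8, -106.8, 26.7]
tcp_rot: [179.9, 0.1, -7.0]
ft_force: [-0.1, 0.1, -0.1]
finger_gap: 40.4
```

Emit:
apply_moves(series=[[0.47,[-0.003,0.0003,0],0],[0.47,[-0.006,0.0007,0],0],[0.47,[-0.009,0.001,0],0],[0.47,[-0.012,0.0015,0],0],[0.47,[-0.014,0.0017,0],0]])

```text
time: 10.6
tool_pos: [642.4, -105.0, 27.2]
tcp_rot: [179.9, -0.0, -7.0]
ft_force: [4.6, 0.9, 0.1]
finger_gap: 40.1
```

```bash
python3 - <<'E'
from fitl import *
S=snap("side")
print(sense()["tool_pos"],sense()["ft_force"])
crop(S,265,200,130,110,6,"side6")
E
```

```text
[ 642.08256925 -104.98830514   27.06750584] [ 3.49750742  0.21916616 -0.45170735]
```

View pics/side6.png

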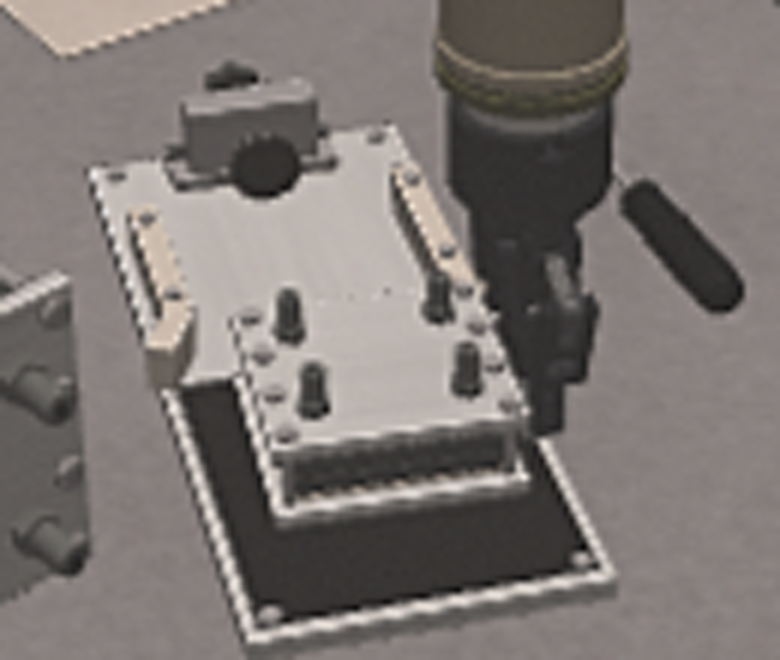

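Emit:
apply_moves(series=[[0.47,[-0.0025,0.0003,-0.0005],0],[0.47,[-0.005,0.0006,-0.001],0],[0.47,[-0.0075,0.0009,-0.001],0],[0.47,[-0.0095,0.0012,-0.001],0],[0.47,[-0.01,0.0013,-0.001],0]])

```text
time: 11.28
tool_pos: [633.0, -103.9, 27.0]
tcp_rot: [179.9, -0.1, -7.0]
ft_force: [5.6, 1.2, 1.4]
finger_gap: 39.9
```

```bash
python3 - <<'E'
from fitl import *
S=snap("side")
print(sense()["tool_pos"],sense()["ft_force"])
crop(S,265,200,130,110,6,"side7")
E
```

```text
[ 633.02342526 -103.85634488   26.97022151] [ 5.36148901 -0.06474979  2.21345353]
```

View pics/side7.png

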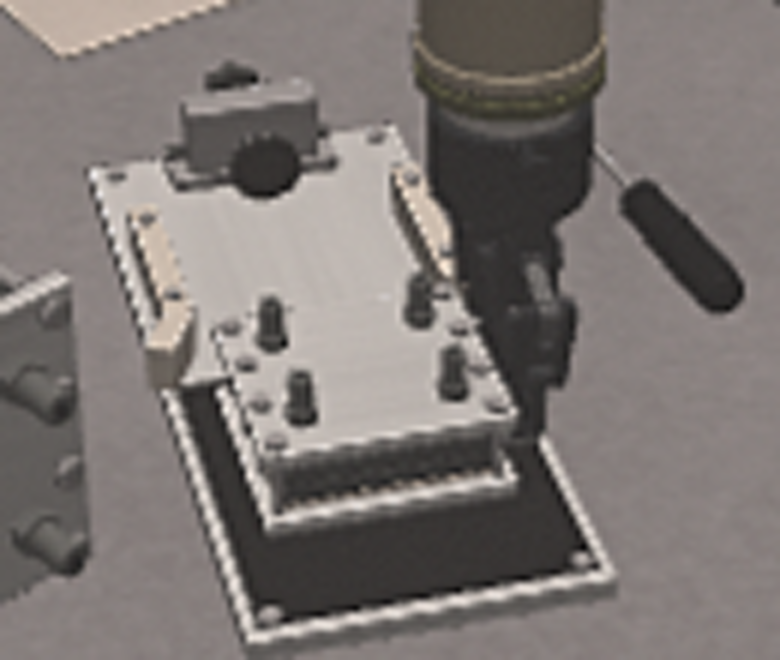

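```bash
python3 - <<'E'
from fitl import *
S=snap("side")
P=[[-55,60,46],[-55,-60,46],[55,60,46],[-55,60,0],[-55,-60,0]]
uv=np.array([[260,456],[517,411],[216,325],[268,530],[515,487]])/6+[265,200]-.4
v=fitl([(S,P,uv)])
cv=S["color"].copy()
E
```

```text
world [560.922 -93.534   1.447] in jig [-73.   1.] yaw 0.0031 res [ 0.4 -0.3  0.2 -0.  -0.8 -1.1 -0.3  0.7  0.5  0.5]
```

Emit:
apply_moves(series=[[0.47,[0.02,-0.003,0],0],[0.47,[0.045,-0.006,0.02],0],[0.47,[0.05,-0.03,0.08],0.18],[0.47,[0.04,-0.08,0.12],0.36],[0.47,[0,-0.12,0.12],0.54]])

```text
time: 12.0
tool_pos: [635.5, -226.2, 152.0]
tcp_rot: [179.5, -0.4, 24.4]
ft_force: [-1.0, -0.0, 0.7]
finger_gap: 40.2
```

Emit:
apply_moves(series=[[0.47,[-0.04,-0.01,0],0.18],[0.47,[-0.07,0.005,-0.01],0.36],[0.47,[-0.085,0.02,-0.04],0.54],[0.47,[-0.085,0.02,-0.06],0.72],[0.47,[-0.085,0.02,-0.07],0.9]])

```text
time: 12.62
tool_pos: [548.4, -205.4, 80.0]
tcp_rot: [179.8, -0.4, 76.3]
ft_force: [-0.4, -1.0, -0.2]
finger_gap: 39.8
```

```bash
python3 - <<'E'
from fitl import *
print(sense()["tool_pos"],sense()["tcp_rot"],sense()["ft_force"],w(-170,0))
S=snap("side")
crop(S,265,200,130,110,6,"side8")
E
```

```text
[ 548.38971885 -205.41844749   80.03159582] [179.76176581  -0.41997055  76.32411115] [-0.36498596 -0.95971082 -0.21718918] [ 549.6 -189.9]
```

View pics/side8.png

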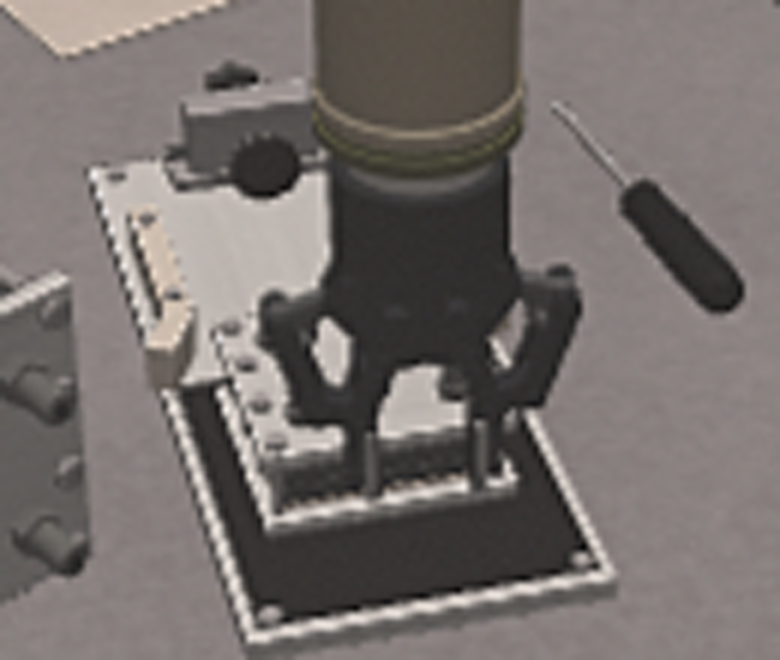

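Emit:
apply_moves(series=[[0.47,[0.0,0.0,-0.025],0.05],[0.47,[0.0,0.0,-0.045],0.111],[0.47,[0.001,0.01,-0.053],0.111],[0.47,[0.003,0.022,-0.0535],0.111],[0.47,[0.004,0.03,-0.0535],0.111]])

```text
time: 13.3
tool_pos: [552.8, -174.4, 26.5]
tcp_rot: [179.8, -0.4, 83.2]
ft_force: [-0.1, 0.1, 0.0]
finger_gap: 40.5
```

Emit:
apply_moves(series=[[0.47,[0.0006,0.005,0],0],[0.47,[0.001,0.008,0],0],[0.47,[0.0014,0.011,0],0],[0.47,[0.0018,0.014,0],0],[0.47,[0.0022,0.017,0],0]])

```text
time: 13.92
tool_pos: [555.3, -158.7, 27.0]
tcp_rot: [179.7, -0.3, 83.1]
ft_force: [-0.0, -5.5, 1.6]
finger_gap: 40.2
```

Emit:
apply_moves(series=[[0.47,[0.0005,0.004,-0.0003],-0.004],[0.47,[0.001,0.008,-0.0005],-0.007],[0.47,[0.0015,0.012,-0.0005],-0.007],[0.47,[0.002,0.016,-0.0005],-0.007],[0.47,[0.0025,0.02,-0.0005],-0.007]])

```text
time: 14.55
tool_pos: [558.1, -140.0, 27.0]
tcp_rot: [179.6, -0.2, 82.7]
ft_force: [-0.8, -5.7, 0.9]
finger_gap: 40.2
```

Emit:
apply_moves(series=[[0.47,[0.0005,0.004,0],0],[0.47,[0.001,0.008,0],0],[0.47,[0.0015,0.012,0],0],[0.47,[0.002,0.016,0],0],[0.47,[0.0025,0.02,0],0]])

```text
time: 15.18
tool_pos: [560.5, -120.5, 27.1]
tcp_rot: [179.6, -0.2, 82.7]
ft_force: [-0.3, -5.6, -0.2]
finger_gap: 40.2
```

```bash
python3 - <<'E'
from fitl import *
print(sense()["tool_pos"],sense()["tcp_rot"],sense()["ft_force"])
S=snap("side")
crop(S,265,200,130,110,6,"side9")
S=snap("top")
crop(S,215,195,200,150,4,"top9")
E
```

```text
[ 560.51728348 -120.53262805   27.08001156] [ 1.79639444e+02 -1.72208259e-01  8.26602942e+01] [-0.27131598 -5.59735702 -0.21164254]
```

View pics/side9.png

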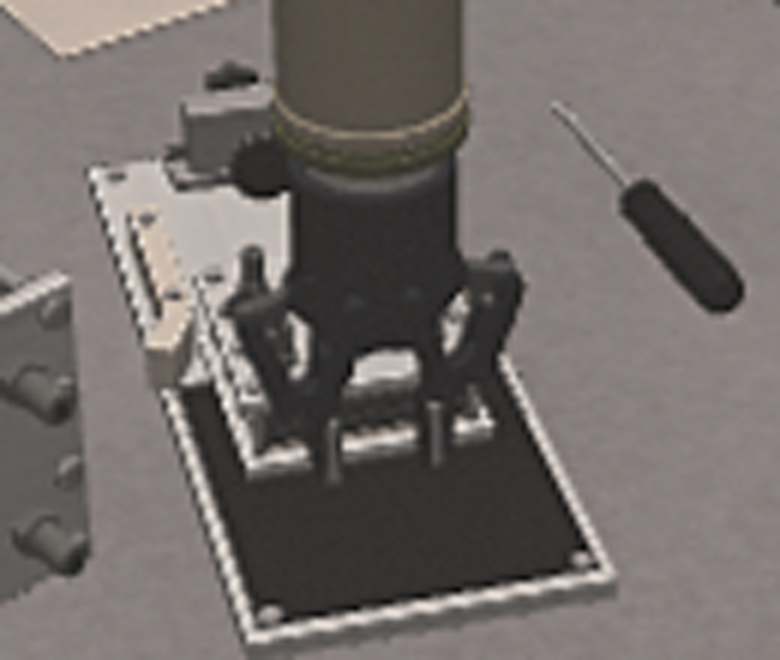

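View pics/top9.png

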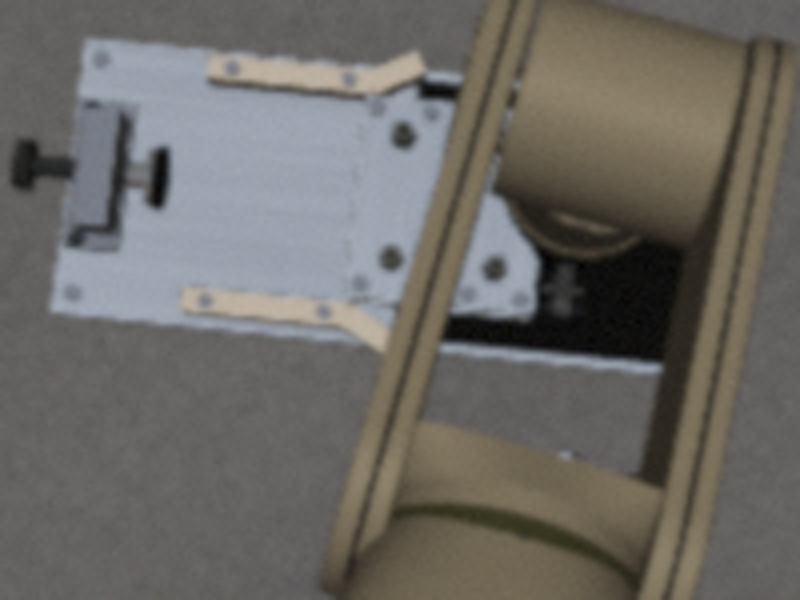

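Emit:
apply_moves(series=[[0.47,[0.0004,0.003,0],0],[0.47,[0.0008,0.006,0],0],[0.47,[0.0011,0.009,0],0],[0.47,[0.0015,0.012,0],0],[0.47,[0.0019,0.015,0],0]])

```text
time: 15.9
tool_pos: [562.4, -105.4, 27.1]
tcp_rot: [179.6, -0.2, 82.7]
ft_force: [-0.8, -5.0, -0.4]
finger_gap: 40.3
```

Emit:
apply_moves(series=[[0.47,[0.0004,0.003,0],0],[0.47,[0.0008,0.006,0],0],[0.47,[0.0011,0.009,0],0],[0.47,[0.0015,0.012,0],0],[0.47,[0.0019,0.015,0],0]])

```text
time: 16.52
tool_pos: [564.2, -90.8, 27.1]
tcp_rot: [179.6, -0.1, 82.6]
ft_force: [-0.2, -5.4, 0.4]
finger_gap: 40.1
```

Emit:
apply_moves(series=[[0.47,[0.0005,0.004,0],0],[0.47,[0.001,0.008,0],0],[0.47,[0.0015,0.012,0],0],[0.47,[0.002,0.016,0],0],[0.47,[0.0025,0.02,0],0]])

```text
time: 17.15
tool_pos: [566.7, -71.3, 27.1]
tcp_rot: [179.6, -0.1, 82.6]
ft_force: [-0.8, -5.3, -0.2]
finger_gap: 40.0
```

Emit:
apply_moves(series=[[0.47,[0.0005,0.004,0],0],[0.47,[0.001,0.008,0],0],[0.47,[0.0015,0.012,0],0],[0.47,[0.002,0.016,0],0],[0.47,[0.0025,0.02,0],0]])

```text
time: 17.77
tool_pos: [569.1, -51.6, 27.1]
tcp_rot: [179.7, -0.1, 82.6]
ft_force: [-0.6, -4.8, -0.5]
finger_gap: 40.4
```

```bash
python3 - <<'E'
from fitl import *
print(sense()["tool_pos"],sense()["tcp_rot"],sense()["ft_force"])
S=snap("side")
crop(S,265,200,130,110,6,"side10")
S=snap("top")
crop(S,215,195,200,150,4,"top10")
E
```

```text
[569.10387793 -51.63082524  27.13670948] [ 1.79656033e+02 -7.14566277e-02  8.26112251e+01] [-0.56793552 -4.773694   -0.53800045]
```

View pics/top10.png

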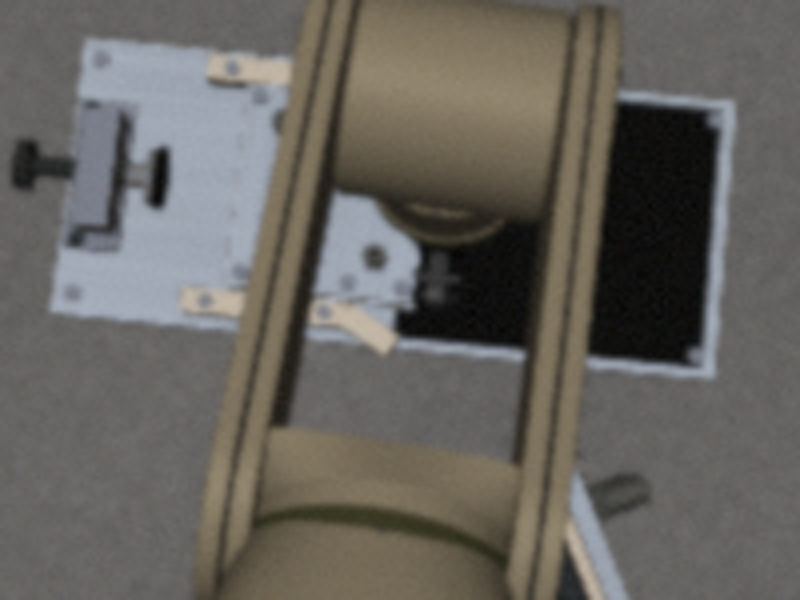

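Emit:
apply_moves(series=[[0.47,[0.0005,0.004,0],0],[0.47,[0.001,0.008,0],0],[0.47,[0.0015,0.012,0],0],[0.47,[0.002,0.016,0],0],[0.47,[0.0025,0.02,0],0]])

```text
time: 18.5
tool_pos: [571.6, -31.6, 27.1]
tcp_rot: [179.7, -0.1, 82.6]
ft_force: [-1.1, -6.3, 0.9]
finger_gap: 40.1
```

Emit:
apply_moves(series=[[0.47,[0.0001,0.001,0],0],[0.47,[0.00025,0.002,0],0],[0.47,[0.0004,0.003,0],0],[0.47,[0.0005,0.004,0],0],[0.47,[0.0006,0.005,0],0]])

```text
time: 19.12
tool_pos: [572.0, -27.1, 27.1]
tcp_rot: [179.7, -0.0, 82.6]
ft_force: [-0.6, -5.7, 0.8]
finger_gap: 40.5
```

Emit:
apply_moves(series=[[0.47,[0.0001,0.001,0],0],[0.47,[0.00025,0.002,0],0],[0.47,[0.0004,0.003,0],0],[0.47,[0.0005,0.004,0],0],[0.47,[0.0006,0.005,0],0]])

```text
time: 19.75
tool_pos: [572.6, -22.6, 27.1]
tcp_rot: [179.7, -0.0, 82.6]
ft_force: [0.5, -4.8, 1.1]
finger_gap: 40.1
```

Emit:
apply_moves(series=[[0.47,[0.0001,0.001,0],0],[0.47,[0.00025,0.002,0],0],[0.47,[0.0004,0.003,0],0]])

```text
time: 20.12
tool_pos: [572.9, -20.1, 27.1]
tcp_rot: [179.7, 0.0, 82.6]
ft_force: [-1.4, -6.1, 1.2]
finger_gap: 40.2
```

```bash
python3 - <<'E'
from fitl import *
print(sense()["tool_pos"],sense()["tcp_rot"],sense()["ft_force"])
S=snap("top")
crop(S,215,195,100,75,8,"top11")
E
```

```text
[572.87576834 -20.10436626  27.09981809] [1.79686070e+02 1.99264751e-02 8.25717906e+01] [-1.39991867 -6.07095005  1.1674298 ]
```

View pics/top11.png

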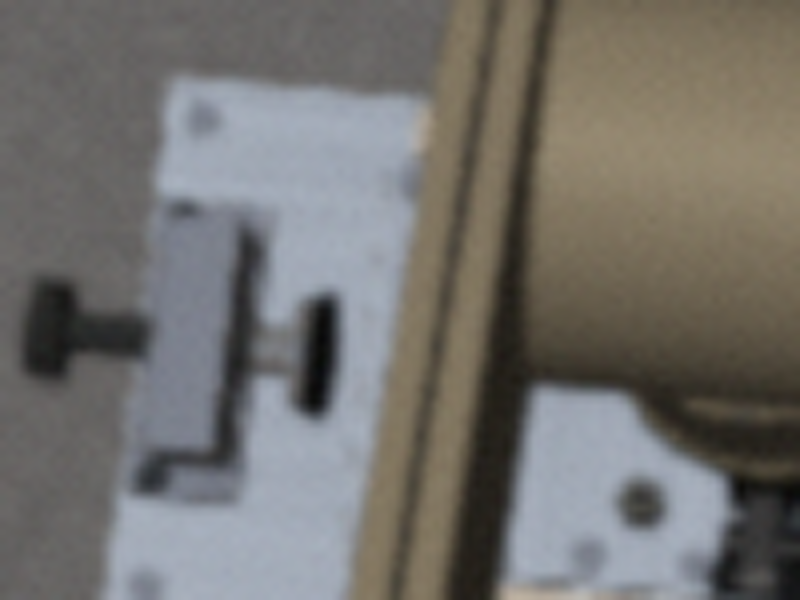

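```bash
python3 - <<'E'
from fitl import *
S=snap("top"); R=np.array([[np.cos(j[2]),-np.sin(j[2])],[np.sin(j[2]),np.cos(j[2])]])
for uv,z in (((339,340),35+17),((330,410),35),((339,340),35),((375,255),58),((345,450),58)):
    p=unproj(S,[np.array(uv)/8+[215,195]-.4],z)[0]; print(z,(R.T@(p[:2]-j[:2])).round(1))
p=sense()["tool_pos"];print("lead",(R.T@(p[:2]-j[:2]))+[121,0])
E
```

```text
52 [133.5  -2.6]
35 [136.2  16.2]
35 [135.9  -4.9]
58 [125.1 -27.8]
58 [127.2  30.1]
lead [122.49162814  -1.62892793]
```

Emit:
apply_moves(series=[[0.47,[0.0001,0.001,0],0],[0.47,[0.00025,0.002,0],0],[0.47,[0.0004,0.003,0],0],[0.47,[0.0005,0.004,0],0],[0.47,[0.0006,0.005,0],0]])

```text
time: 20.85
tool_pos: [573.4, -15.5, 27.1]
tcp_rot: [179.7, 0.0, 82.6]
ft_force: [-0.4, -5.8, 1.2]
finger_gap: 40.3
```

Emit:
apply_moves(series=[[0.47,[0.0001,0.0007,0],0],[0.47,[0.0002,0.0014,0],0],[0.47,[0.0003,0.002,0],0]])

```text
time: 21.22
tool_pos: [573.6, -14.0, 27.1]
tcp_rot: [179.7, 0.1, 82.5]
ft_force: [-0.4, -5.6, 0.4]
finger_gap: 40.4
```

Emit:
apply_moves(series=[[0.47,[0.0001,0.0007,0],0],[0.47,[0.0002,0.0014,0],0],[0.47,[0.0003,0.002,0],0]])

```text
time: 21.6
tool_pos: [573.8, -12.6, 27.1]
tcp_rot: [179.7, 0.1, 82.5]
ft_force: [-1.4, -5.4, 0.8]
finger_gap: 40.2
```

Emit:
apply_moves(series=[[0.47,[0.0001,0.0007,0],0],[0.47,[0.0002,0.0014,0],0],[0.47,[0.0003,0.002,0],0]])

```text
time: 21.98
tool_pos: [574.0, -11.1, 27.1]
tcp_rot: [179.7, 0.1, 82.5]
ft_force: [-0.8, -6.0, 1.6]
finger_gap: 40.2
```

Emit:
apply_moves(series=[[0.47,[0.0001,0.0007,0],0],[0.47,[0.0002,0.0014,0],0],[0.47,[0.0003,0.002,0],0]])

```text
time: 22.35
tool_pos: [574.2, -9.7, 27.1]
tcp_rot: [179.7, 0.2, 82.5]
ft_force: [-0.8, -5.9, 1.5]
finger_gap: 40.1
```

Emit:
apply_moves(series=[[0.47,[0.0001,0.0007,0],0],[0.47,[0.0002,0.0014,0],0],[0.47,[0.0003,0.002,0],0]])

```text
time: 22.72
tool_pos: [574.3, -8.2, 27.1]
tcp_rot: [179.7, 0.2, 82.5]
ft_force: [-1.9, -5.5, 1.4]
finger_gap: 40.2
```

Emit:
apply_moves(series=[[0.47,[0.0001,0.0007,0],0],[0.47,[0.0002,0.0014,0],0],[0.47,[0.0003,0.002,0],0]])

```text
time: 23.1
tool_pos: [574.5, -6.8, 27.2]
tcp_rot: [179.8, 0.2, 82.5]
ft_force: [-1.2, -6.2, 0.6]
finger_gap: 40.2
```

Emit:
apply_moves(series=[[0.47,[0.0001,0.0007,0],0],[0.47,[0.0002,0.0014,0],0],[0.47,[0.0003,0.002,0],0]])

```text
time: 23.48
tool_pos: [574.6, -5.9, 27.1]
tcp_rot: [179.8, 0.3, 82.5]
ft_force: [-1.0, -8.7, 1.2]
finger_gap: 40.5
```

Emit:
apply_moves(series=[[0.47,[0.0001,0.0007,0],0],[0.47,[0.0002,0.0014,0],0]])

```text
time: 23.72
tool_pos: [574.6, -5.7, 27.1]
tcp_rot: [179.8, 0.4, 82.4]
ft_force: [-1.5, -9.9, 1.5]
finger_gap: 40.1
```

Emit:
apply_moves(series=[[0.47,[0.0001,0.001,0],0],[0.47,[0.0002,0.002,0],0]])

```text
time: 23.98
tool_pos: [574.7, -5.2, 27.2]
tcp_rot: [179.8, 0.5, 82.4]
ft_force: [-2.1, -11.2, 1.4]
finger_gap: 40.1
```

Emit:
apply_moves(series=[[0.47,[0.0001,0.001,0],0],[0.47,[0.0002,0.002,0],0]])

```text
time: 24.22
tool_pos: [574.6, -4.9, 27.2]
tcp_rot: [179.8, 0.7, 82.4]
ft_force: [-1.3, -12.9, 1.5]
finger_gap: 39.9
```

Emit:
apply_moves(series=[[0.47,[0.0002,0.0015,0],0],[0.47,[0.0003,0.0025,0],0]])

```text
time: 24.48
tool_pos: [574.7, -4.4, 27.2]
tcp_rot: [179.8, 0.8, 82.4]
ft_force: [-2.8, -14.1, 1.8]
finger_gap: 39.9
```

Emit:
apply_moves(series=[[0.47,[0.0003,0.0022,0],0],[0.47,[0.0003,0.0025,0],0]])

```text
time: 24.72
tool_pos: [574.7, -4.2, 27.3]
tcp_rot: [179.9, 1.0, 82.3]
ft_force: [-2.9, -14.7, 1.7]
finger_gap: 40.4
```

Emit:
apply_moves(series=[[0.47,[0.0003,0.0028,0],0],[0.47,[0.0003,0.0028,0],0],[0.47,[0.0003,0.0028,0],0],[0.47,[0.0003,0.0028,0],0]])

```text
time: 25.22
tool_pos: [574.6, -3.9, 27.3]
tcp_rot: [179.9, 1.2, 82.3]
ft_force: [-3.5, -14.9, 1.8]
finger_gap: 40.1
```

```bash
python3 - <<'E'
from fitl import *
for i in range(4):
    S=snap("side"); s=sense(); print(s["time"],s["tool_pos"].round(2),s["ft_force"].round(1))
crop(S,265,200,130,110,6,"side12")
E
```

```text
25.275 [574.61  -3.89  27.31] [ -3.4 -15.1   2.3]
25.325 [574.64  -3.92  27.34] [ -3.  -15.2   0.9]
25.375 [574.65  -3.91  27.32] [ -2.7 -16.3   1.2]
25.425 [574.62  -3.89  27.29] [ -3.3 -15.7   1.6]
```

Emit:
apply_moves(series=[[0.47,[0.0003,0.0031,0],0],[0.47,[0.0003,0.0032,0],0],[0.47,[0.0003,0.0032,0],0],[0.47,[0.0003,0.0032,0],0]])

```text
time: 25.92
tool_pos: [574.5, -3.5, 27.3]
tcp_rot: [179.9, 1.4, 82.3]
ft_force: [-3.1, -17.4, 0.9]
finger_gap: 40.0
```

```bash
python3 - <<'E'
from fitl import *
for i in range(4):
    S=snap("side"); s=sense(); print(s["time"],s["tool_pos"].round(2),s["ft_force"].round(1))
crop(S,265,200,130,110,6,"side12")
E
```

```text
25.975 [574.55  -3.51  27.35] [ -3.3 -16.7   2. ]
26.025 [574.57  -3.51  27.36] [ -4.2 -16.7   1.6]
26.075 [574.56  -3.49  27.36] [ -2.6 -16.5   1.7]
26.125 [574.56  -3.53  27.35] [ -2.9 -16.6   1.9]
```

View pics/side12.png

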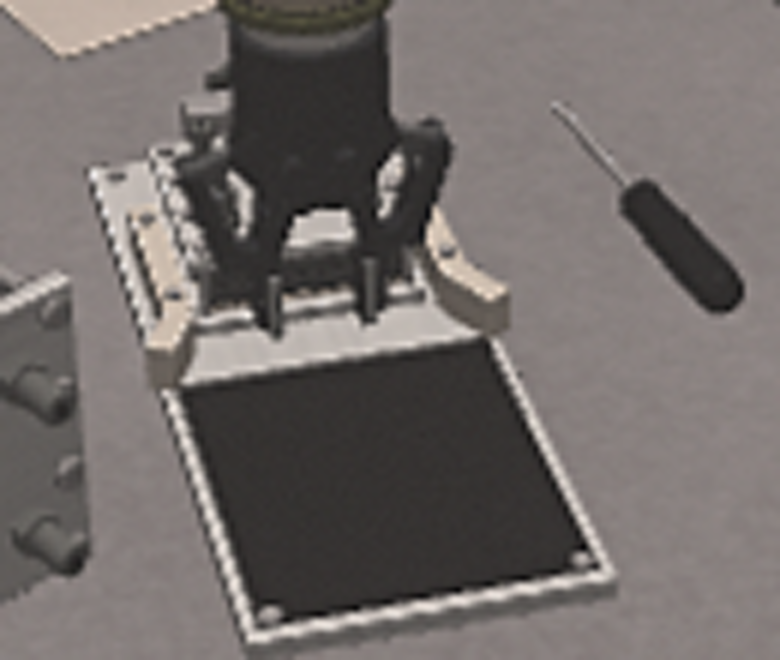

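Emit:
apply_moves(series=[[0.47,[0.0003,0.0025,0],0],[0.47,[0.0002,0.0018,0],0],[0.47,[0.0001,0.0011,0],0],[0.47,[0,0.0004,0],0],[0.47,[0,-0.0003,0],0]])

```text
time: 26.75
tool_pos: [574.4, -4.2, 27.3]
tcp_rot: [179.9, 1.4, 82.2]
ft_force: [-1.2, -4.0, 1.5]
finger_gap: 40.1
```

Emit:
apply_moves(series=[[0.47,[0,0.0005,0],0],[0.47,[0,-0.0002,0],0],[0.47,[-0.0001,-0.0009,0],0],[0.47,[-0.0002,-0.0016,0],0],[0.47,[-0.0003,-0.0023,0],0]])

```text
time: 27.38
tool_pos: [574.1, -6.1, 27.2]
tcp_rot: [179.9, 1.4, 82.3]
ft_force: [-0.6, -0.6, -0.6]
finger_gap: 39.9
```

Emit:
apply_moves(series=[[0.47,[-0.0001,-0.001,0],0],[0.47,[-0.0003,-0.003,0],0],[0.47,[-0.001,-0.008,0],0],[0.47,[-0.0025,-0.02,0],0],[0.47,[-0.005,-0.04,0.0],0]])

```text
time: 28.0
tool_pos: [568.9, -47.0, 27.3]
tcp_rot: [179.9, 1.4, 82.3]
ft_force: [-0.0, -0.2, -0.4]
finger_gap: 40.4
```

Emit:
apply_moves(series=[[0.47,[-0.004,-0.03,0.02],0],[0.47,[-0.007,-0.06,0.07],0],[0.47,[-0.01,-0.1,0.12],0],[0.47,[-0.01,-0.15,0.15],0],[0.47,[-0.01,-0.18,0.16],0]])

```text
time: 28.62
tool_pos: [559.4, -231.4, 190.9]
tcp_rot: [179.6, 1.5, 82.2]
ft_force: [0.0, 0.8, -0.8]
finger_gap: 40.2
```

```bash
python3 - <<'E'
from fitl import *
s=sense(); print(s["time"],s["tool_pos"].round(2),s["ft_force"].round(1))
S=snap("side","sideF");crop(S,265,200,130,110,6,"side13")
S=snap("top","topF");crop(S,215,195,200,150,4,"top13")
E
```

```text
28.625 [ 559.39 -231.37  190.92] [ 0.   0.8 -0.8]
```

View pics/side13.png

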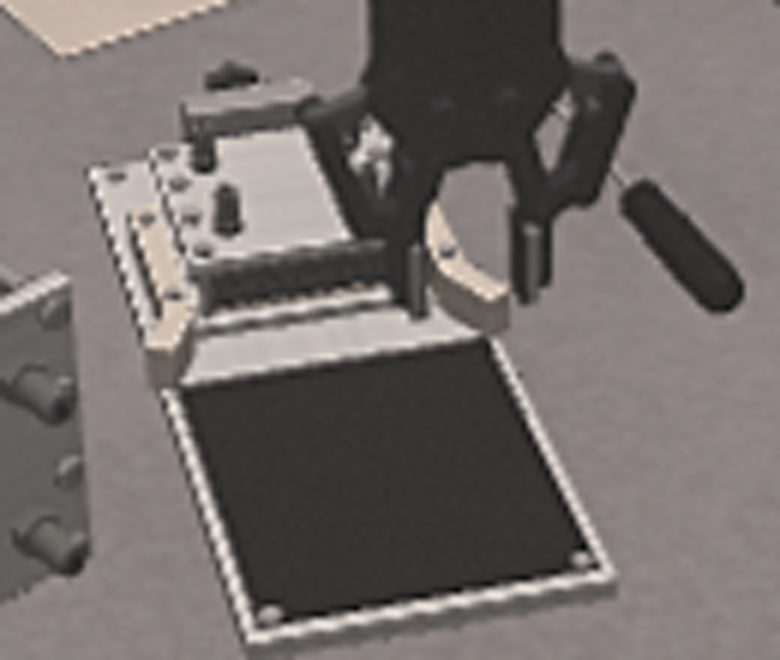

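View pics/top13.png

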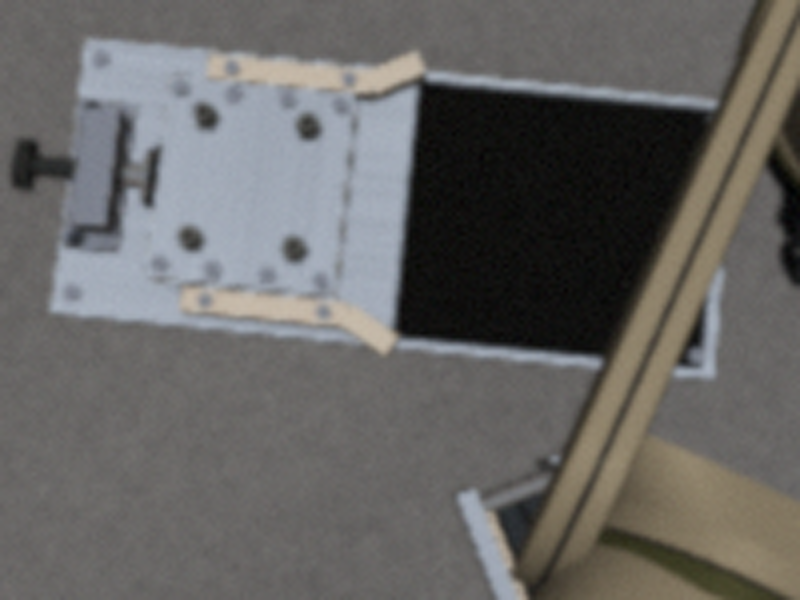

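View pics/sideF.png

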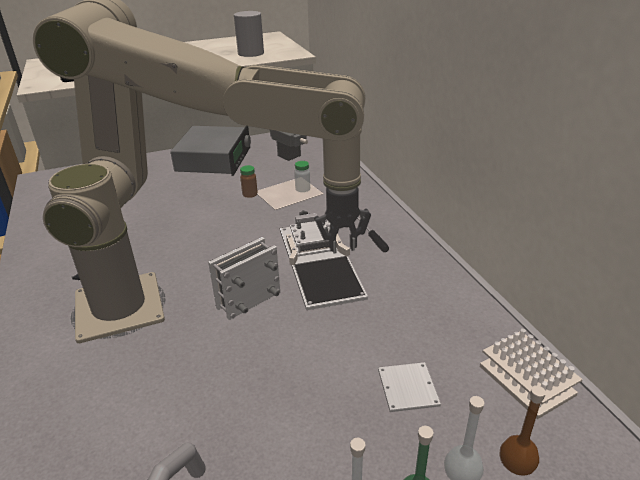

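```bash
python3 - <<'E'
from bench import hand_in
print(hand_in())
E
```

```text
the job is handed in; nothing more can be done
None
```

The cell lies on its back between the rails with its ports up, resting against the sprung pad, and I handed the job in at about 29 s.

1. **Tipping:** I tipped the cell with the shut fingers high on the middle of the port plate, between the upper fittings. The readings there were about 2–3 N.
2. **Squaring:** It had landed 13 mm off the jig's middle line and turned 0.065 rad. I nudged its side with two jig-aligned fingers at about 5 N. It was then within about 1 mm of the middle and 0.003 rad of square.
3. **Sliding:** Two fingers on the trailing edges pushed it in at about 5–6 N, with no rise in force at the rail mouth.
4. **Pressing:** I felt the pad at roughly jig x 136 mm and pressed to a total of about 17 N. Less the sliding friction, about 11 N was on the pad for roughly half a second. Judged by compression alone (about 3 mm at 3 N per mm), it comes nearer 9 N. The highest single reading was about 17.5 N.
5. **Release:** I backed off slowly. The fingers came free while the pad still looked compressed by about 1–2 mm, so the cell should still be bearing on it.

**Last pictures:** The cell is square between the rails against the pad. All four ports are visible in the top view. The bottles, driver, spare plate and the larger cell look unmoved, and the robot is touching nothing. I judged the contact with the pad from force, position and the top view, not from a direct view of it. I did not refit the cell's exact final pose.

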